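Swap two ink cups between their parking bays

TASK

The two ink cups of the pad printer stand at each other's parking bays. Swap them: slide the large orange cup fully home into the large bay and the small blue cup fully home into the small bay. Keep both cups flat on the steel plate the whole time, never lifted or tipped, because they would leak, and leave everything else on the bench where it is.

Things in the scene. Friction and masses are not known exactly. Their poses are not given: they have to be found in the camera images.
- cup_large: Large ink cup: an orange round heavy cup, outside diameter 108 mm, 42 mm high, open at the top with a round well 84 mm across and 30 mm deep (wall 12 mm, floor 12 mm); about 0.4 kg. Origin at the centre of its underside, z up. Fingertips lowered into the well can drag it in any direction.
- cup_small: Small ink cup: same in blue, outside diameter 80 mm, 42 mm high, well 62 mm across and 30 mm deep (wall 9 mm, floor 12 mm); about 0.3 kg. Origin at the centre of its underside, z up.
- bay_large: Large parking bay: fixed grey horseshoe fence on the steel plate, 25 mm high, 10 mm thick, inside radius 58 mm. Origin on the plate at the centre of the half circle: the middle of a cup parked home lies there. Its mouth opens along its own -x axis: straight sides run 20 mm out from the centre, then flare outwards to 37 mm out. z up.
- bay_small: Small parking bay: same as the large one with inside radius 44 mm; the large cup does not go into it. Origin on the plate at the centre of the half circle, mouth along its own -x axis.
- large_home (a point): Point on the plate at the centre of the half circle of the large bay: home for the middle of the large cup's underside.
- small_home (a point): Point on the plate at the centre of the half circle of the small bay: home for the middle of the small cup's underside.
- plate: Steel slide plate fixed on the bench, 500 mm (x) by 760 mm (y), 10 mm thick, at x 0.29 to 0.79 and y -0.38 to 0.38 m: its top is at z = 0.010 m. Origin at the centre of its underside.
- tape: Bystander: yellow roll of tape lying flat on the plate, 72 mm across, 25 mm high. Origin at the centre of its underside.
- pad: Bystander: red rubber printing pad, domed, on a 50 mm square plywood foot, 55 mm high, standing on the plate. Origin at the centre of its underside.
- thinner: Bystander: white thinner bottle with a red cap, 70 mm across, 170 mm high, beside the plate. Origin at the centre of its underside.
- ink_tin: Bystander: ink tin wrapped in a pale paper label, 76 mm across, 85 mm high, beside the plate. Origin at the centre of its underside.
- ink_jar: Bystander: clear ink jar with a black cap, 66 mm across, 80 mm high, beside the plate. Origin at the centre of its underside.
- spatula: Bystander: ink spatula, 200 mm long, lying on the bench beside the plate. Origin at its middle, on its underside.
Mind the look-alikes: they are no part of the job. Of the things that look like the cup_small, the smaller one is meant.

How it is judged:
By the outcome, as a careful person would: the job done as asked, in the order asked, and still so for the second after the job is handed in, with the robot touching nothing.
It also fails if it takes over 72 s, if anything falls off the work surface, if the arm or the gripper's body presses on something with over 40 N, if the wrist force passes 120 N, or if a joint passes its speed limit or range.

ROBOT

A 6-joint arm with a two-finger parallel gripper is mounted at the origin on the work surface. World frame = base frame: x ahead of the robot, y to its left, z up, the work surface at z = 0. Lengths are in m, angles in rad, forces in N, time in s.
With the tool pointing down it reaches from about 0.4 to 0.825 m from the base axis. Payload 7 kg.
Tool frame: the origin (TCP) lies midway between the tips of the shut fingers; the grasp point (between the pads) lies 19 mm behind it; z points along the fingers, y is the line along which they close (so a half turn about z gives the same grasp; the last joint's range is limited). The gripper opens to 88 mm and grips with 3 to 60 N. Pads are 19 mm wide; open, the fingers measure 130 mm over their backs; the gripper's body (78 mm by 193 mm) begins 47 mm behind the grasp point.
Start: joints at [1.463, 0.359, 0.012, 0, -1.224, -0.288], TCP at [0.26, 0.623, 0.227] pointing down, gripper open.
Joint ranges: [-3.07, 3.07], [-1.43, 2.12], [-1.02, 1.25], [-3.03, 1.67], [-3.05, -0], [-3.03, 3.03]. Speed limits (rad/s): [2.39, 2.39, 3.01, 3.14, 3.14, 3.14].

INTERFACE

Orientations are given as [roll, pitch, yaw] about the fixed x, y, z axes, in that order (R = Rz(yaw) Ry(pitch) Rx(roll)).
In Python, from station import arm gives the robot as it stands.
- The arm moves only by the tool servo_tool, never from a script. Its argument "deltas" is a list of rows, each a list of 7 numbers: the closure, from -1 (fully open) to 1 (shut), then the shift along the tool's x, y, z in mm, then the turn, a rotation vector about the tool's x, y, z in degrees. In form: [[gripper, x, y, z, ax, ay, az], ...]. A call has 1 to 20 rows; each row shifts and turns the commanded pose from where the row before left it, along the tool's axes as they then stand; what a row does not reach is not made up. A row lasts 1/12 s, in which the tool goes at most 41.7 mm and 7.16 degrees, less where a joint would pass 70% of its speed; a pose out of reach is approached as far as the arm can. A call is refused whole if a number of a shift passes 41.7 or a number of a turn 7.16, either way. A call with a gripper value outside its range is refused whole. The fingers move at their own pace and stop on an object; "squeeze" is the grip in N (left out, the last holds). Time passes only in rows, so rows that do not move let the fingers close. It gives the time, the measured TCP pose, the force, the opening and the grip force at its end, in the units of the state.
- arm.get_state(): the state, without advancing time (a new reading comes with each control period).
- arm.grab_frame(name): name is "scene" or "side" or "wrist"; returns a dict with "color" (384x512x3 uint8, red, green, blue), "K" (3x3 intrinsics, pixels), "position" and "orientation" of the camera in the world. Camera axes: x right, y down, z forward; pixel columns grow to the right and rows downward; lengths in m; the calibration is good to about 2 mm. A picture is of the moment at which its call begins. There is no depth.
- arm.job_done(): hands the job in; it is judged then, once.
Trained networks look in a picture, given as the dict that the camera call returned (one of the last four; its "shot" number tells which), for a name from the list of things; names that differ only in an ending like _2 or _b are one class to them, and where a whole thing is asked for, a point or a joint stands for the part that bears it (a point fixed in the world has none). Each returns a list of dicts, best first, with "conf" (0 to 1); they miss things now and then, are a little off and sometimes report something else, mostly with a low value. They report only what shows in the picture. A call takes as long as a camera call. They do not tell look-alikes from the thing itself.
- arm.recognise(query, picture): "at" ([x, y, z] in m, in the coordinates of the camera as it stood for that picture, good to about 4 mm: the middle of the surface that is visible of it).
The state is a dict: "t": time; "q": joint angles; "qd": joint speeds; "joint_efforts": joint torques, N m; "eef_pos": TCP position; "ee_rot": TCP orientation; "force": force on the tool from outside, world axes, zero at the start; "moment": the same for the moment, N m; "width": finger opening in m; "gripper_force": force on a finger pad.
Only numpy, scipy, OpenCV 4.12 (cv2) and the standard library are available. Lean on these libraries where they do the work, as an engineer would, in place of code of your own. Each camera call takes 0.05 s, during which the arm holds its last target. There are 200 camera calls.

## Working session

There is one attempt and no reset: what is moved stays moved. The work goes in short steps, Python scripts to look and compute and a tool call to move; the robot and the scene stay as the last step left them, time stands still between calls to the robot, and variables do not carry over. Pictures are saved under pics/ and viewed, at most 10 in all, crops included, and the job is handed in when it is done.

Besides the shell and the picture viewer there is one more tool, called after "Call:" in YAML: its name, and indented under it one key for each argument. servo_tool: Moves the arm, as the interface text tells. Its arguments: {"type":"object","properties":{"deltas":{"type":"array","items":{"type":"array","items":{"type":"number"}}},"squeeze":{"type":"number"}},"required":["deltas"]}

```bash
mkdir -p pics; cat > h.py <<'E'
from station import arm
import numpy as np, cv2
from scipy.spatial.transform import Rotation as R
def rot(o):
    o=np.array(o,float)
    return o if o.shape==(3,3) else (R.from_euler('xyz',o).as_matrix() if o.size==3 else R.from_quat(o).as_matrix())
def ray(p,u,v,z):
    d=rot(p['orientation'])@np.linalg.inv(p['K'])@[u,v,1]; c=np.array(p['position']); return c+d*(z-c[2])/d[2]
def proj(p,X):
    c=np.array(p['K'])@(rot(p['orientation']).T@(np.array(X)-p['position'])); return c[:2]/c[2]
def save(p,n): cv2.imwrite('pics/'+n,p['color'][:,:,::-1])
E
python3 - <<'E'
from h import *
s=arm.get_state();print({k:s[k] for k in('t','eef_pos','ee_rot','width','force')})
ims=[]
for n in('scene','side'):
    p=arm.grab_frame(n); ims.append(p['color']); print(n,p['position'],p['orientation'],p['K'])
    np.save(n+'.npy',p,allow_pickle=True)
    for q in('cup_large','cup_small','bay_large','bay_small','tape','pad'):
        for r in arm.recognise(q,p):
            X=rot(p['orientation'])@r['at']+p['position']; print(q,round(r['conf'],2),X.round(3),proj(p,X).round())
    cv2.imwrite(f'pics/{n}0.png',cv2.resize(p['color'][:,:,::-1],(800,600)))
E
```

```text
{'t': 0.0, 'eef_pos': array([0.26005822, 0.62234198, 0.22559117]), 'ee_rot': array([ 3.13987830e+00, -1.42797314e-04, -3.95865697e-01]), 'width': 0.08766629822639513, 'force': array([ 0.14441354,  1.29510725, -0.13739269])}
scene [ 1.41738555 -0.55254869  0.78430613] [-2.16927627  0.01339145  1.02309214] [[404.62471633   0.         255.00729992]
 [  0.         404.62471633 190.78242856]
 [  0.           0.           1.        ]]
cup_large 0.83 [ 0.573 -0.135  0.037] [230. 221.]
cup_small 0.91 [0.607 0.145 0.04 ] [313. 197.]
cup_small 0.57 [0.218 0.362 0.038] [296. 135.]
bay_large 0.67 [0.641 0.101 0.029] [308. 209.]
bay_large 0.18 [ 0.759 -0.004  0.026] [304. 244.]
bay_small 0.73 [ 0.685 -0.133  0.031] [250. 244.]
bay_small 0.54 [0.607 0.146 0.044] [313. 195.]
bay_small 0.39 [ 0.575 -0.134  0.036] [231. 221.]
tape 0.79 [ 0.757 -0.007  0.023] [302. 244.]
pad 0.84 [0.643 0.259 0.034] [347. 193.]
side [ 0.42533427 -0.81701163  1.05526965] [-2.46100154 -0.0069191  -0.07038351] [[480.11798293   0.         254.89388582]
 [  0.         480.11798293 189.97141808]
 [  0.           0.           1.        ]]
cup_large 0.81 [ 0.573 -0.133  0.033] [291. 231.]
cup_large 0.66 [ 0.606 -0.478  0.113] [330. 351.]
cup_small 0.76 [0.2   0.36  0.037] [155. 108.]
bay_large 0.73 [0.616 0.1   0.033] [296. 163.]
bay_small 0.84 [ 0.669 -0.103  0.032] [326. 220.]
tape 0.93 [ 0.748 -0.011  0.036] [349. 190.]
tape 0.53 [0.635 0.446 0.056] [289.  80.]
pad 0.77 [0.617 0.252 0.038] [290. 125.]
pad 0.29 [0.636 0.446 0.058] [290.  80.]
```

View pics/scene0.png

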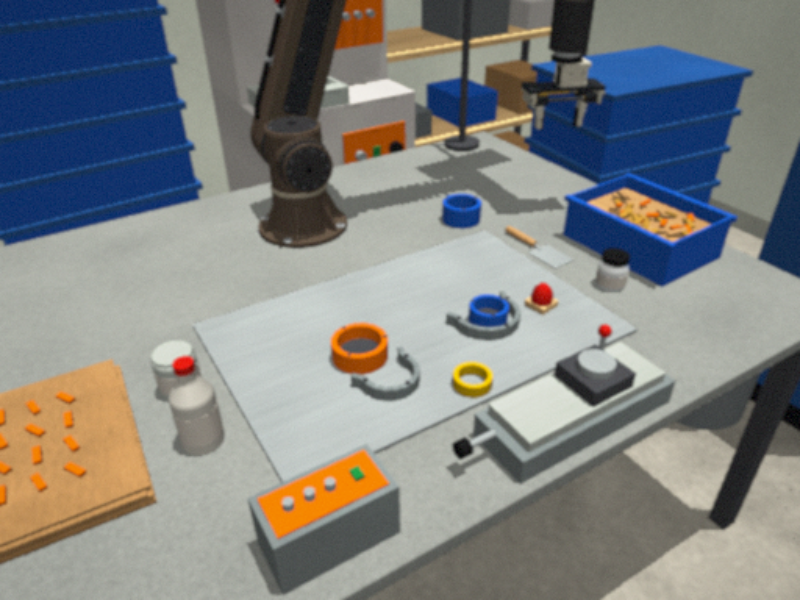

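View pics/side0.png

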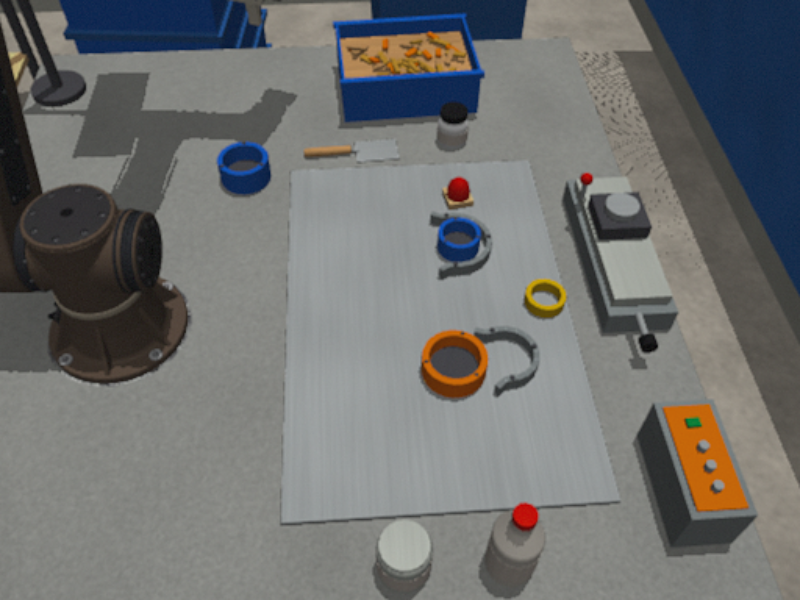

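The large cup is in front of the small bay: scene (360,347), side (455,363). There are two blue cups. One stands in the large bay, at side (459,238) / scene (489,310). The other is off the plate, at side (244,167) / scene (462,210). The one in the bay looks smaller and fits the description. I'll check with a measurement and a crop.

```bash
cat >> h.py <<'E'
from scipy.optimize import minimize
T=np.linspace(0,2*np.pi,72)
def hullpts(p,x,y,r,z0,z1):
    return cv2.convexHull(np.float32([proj(p,[x+r*np.cos(t),y+r*np.sin(t),z]) for z in(z0,z1) for t in T]))
def mask(p,col):
    h=cv2.cvtColor(p['color'],cv2.COLOR_RGB2HSV)
    lo,hi=((5,150,90),(17,255,255)) if col=='o' else ((100,140,60),(125,255,255))
    return cv2.inRange(h,lo,hi)
def cup(p,col,xy,r=None,z0=.01):
    n,l,st,ce=cv2.connectedComponentsWithStats(mask(p,col)); g=proj(p,[*xy,.03])
    k=min((i for i in range(1,n) if st[i,4]>25),key=lambda i:np.hypot(*(ce[i]-g)))
    pts=cv2.findNonZero((l==k).astype(np.uint8)); H=cv2.convexHull(pts).astype(np.float32)
    def f(v):
        M=hullpts(p,v[0],v[1],v[2],z0,z0+.042)
        return np.mean([(abs(cv2.pointPolygonTest(M,(float(a),float(b)),True)))**2 for a,b in H[:,0]])
    v=minimize(f,[*xy,r or .045],method='Nelder-Mead',options=dict(initial_simplex=[[*xy,.045],[xy[0]+.02,xy[1],.045],[xy[0],xy[1]+.02,.045],[*xy,.06]]))
    return v.x.round(4),round(v.fun**.5,2)
E
python3 - <<'E'
from h import *
for n in('scene','side'):
    p=np.load(n+'.npy',allow_pickle=True).item()
    print(n,'large',cup(p,'o',(.573,-.133)),'small',cup(p,'b',(.60,.14)),'other',cup(p,'b',(.2,.36),z0=0))
c=p['color'][90:260,130:355,::-1]; cv2.imwrite('pics/crop.png',cv2.resize(c,None,fx=3.5,fy=3.5,interpolation=cv2.INTER_CUBIC))
E
```

```text
scene large (array([ 0.5697, -0.1355,  0.0502]), np.float64(0.32)) small (array([0.6054, 0.1473, 0.0336]), np.float64(1.14)) other (array([0.187 , 0.3809, 0.0508]), np.float64(0.37))
side large (array([ 0.5717, -0.1352,  0.0519]), np.float64(0.21)) small (array([0.6124, 0.1429, 0.0377]), np.float64(0.36)) other (array([0.198 , 0.3817, 0.0523]), np.float64(0.54))
```

View pics/crop.png

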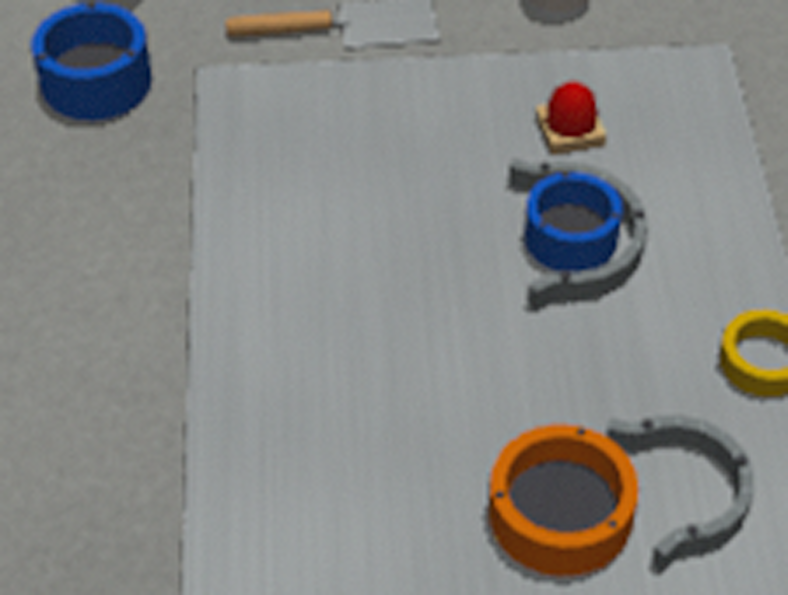

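The crop confirms it: the cup in the bay has radius about 38–40 mm, so it is the small cup. The off-plate one has radius about 52 mm and is the look-alike. I'll move over the large bay now and take wrist pictures on the way.

Call:
servo_tool:
  deltas:
    - [-1,25,15.7,0,0,0,0]
    - [-1,25,15.7,0,0,0,0]
    - [-1,25,15.7,0,0,0,0]
    - [-1,25,15.7,0,0,0,0]
    - [-1,25,15.7,0,0,0,0]
    - [-1,25,15.7,0,0,0,0]
    - [-1,25,15.7,0,0,0,0]
    - [-1,25,15.7,0,0,0,0]
    - [-1,25,15.7,0,0,0,0]
    - [-1,25,15.7,0,0,0,0]
    - [-1,25,15.7,0,0,0,0]
    - [-1,25,15.7,0,0,0,0]
    - [-1,25,15.7,0,0,0,0]
    - [-1,25,15.7,0,0,0,0]
    - [-1,25,15.7,0,0,0,0]
    - [-1,25,15.7,0,0,0,0]
    - [-1,25,15.7,0,0,0,0]
    - [-1,25,15.7,0,0,0,0]
    - [-1,0,0,0,0,0,0]

```text
t: 2.28
eef_pos: [0.5684, 0.185, 0.2264]
ee_rot: [3.141, -0.0, -0.399]
force: [0.7, 1.0, 0.5]
width: 0.0876
gripper_force: 0.0
```

```bash
python3 - <<'E'
from h import *
s=arm.get_state();print(s['t'],s['eef_pos'],s['ee_rot'],s['q'])
p=arm.grab_frame('wrist'); print(p['position'],p['orientation'],p['K'][0])
np.save('w1.npy',p,allow_pickle=True); cv2.imwrite('pics/w1.png',cv2.resize(p['color'][:,:,::-1],(800,600)))
try: print(cup(p,'b',(.61,.143)))
except Exception as e: print(e)
E
```

```text
2.2833 [0.56844261 0.18503507 0.22642376] [ 3.14079102e+00 -4.09965505e-04 -3.98786756e-01] [ 6.41821379e-01  2.33014286e-01 -1.65319435e-01  8.23374716e-04
 -1.17294699e+00  5.29868838e-01]
[0.63522302 0.15863503 0.38385214] [ 2.87319377e+00 -2.20061842e-04 -1.97006806e+00] [300.39996926   0.         250.48793357]
(array([0.6115, 0.1411, 0.0389]), np.float64(0.09))
```

View pics/w1.png

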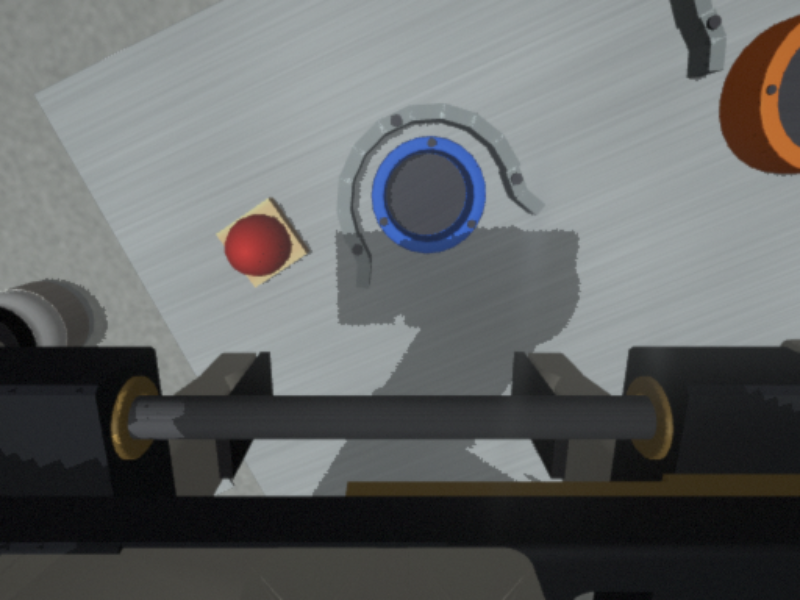

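The wrist picture shows the small blue cup at (428,195), inside the large bay. The bay's outer top edge runs (338,190)–(430,104)–(515,150), with tips near (365,287) and (538,211). I'll fit the bay from these points.

```bash
cat >> h.py <<'E'
from scipy.optimize import least_squares
def fitbay(p,pts,tips,r,s=.64):
    W=np.array([ray(p,(a+.5)*s-.5,(b+.5)*s-.5,.035)[:2] for a,b in pts]); t=np.array([ray(p,(a+.5)*s-.5,(b+.5)*s-.5,.035)[:2] for a,b in tips])
    f=least_squares(lambda v:np.hypot(*(W-v[:2]).T)-r-.01,W.mean(0)); g=least_squares(lambda v:np.hypot(*(W-v[:2]).T)-v[2],[*W.mean(0),r])
    d=f.x-t.mean(0); e=t[1]-t[0]
    print('centre',f.x.round(4),'res mm',(f.fun*1e3).round(1),'free',g.x.round(4)); print('tips',t.round(4),'axis deg from mid',np.degrees(np.arctan2(d[1],d[0])),'tip line',np.degrees(np.arctan2(e[0],-e[1])),'len',np.hypot(*e),np.hypot(*d))
E
python3 - <<'E'
from h import *
p=np.load('w1.npy',allow_pickle=True).item()
fitbay(p,[(338,190),(345,165),(362,137),(395,113),(430,104),(470,110),(500,130),(515,150)],[(365,287),(538,211)],.058)
print(cup(p,'o',(.571,-.135)))
E
```

```text
centre [0.6043 0.1396] res mm [ 1.   0.3  0.1 -0.7 -0.6  0.2  0.5  0.7] free [0.6022 0.14   0.0697]
tips [[0.5661 0.2098]
 [0.5692 0.0702]] axis deg from mid -0.6603429183836667 tip line 1.274782939172305 len 0.13965284389782562 0.03664781651209273
(array([ 0.5628, -0.1689,  0.0597]), np.float64(0.23))
```

Call:
servo_tool:
  deltas:
    - [1,14.2,6,0,0,0,0]
    - [1,14.2,6,0,0,0,0]
    - [1,14.2,6,0,0,0,0]
    - [1,14.2,5.8,0,0,0,0]
    - [1,0,0,25,0,0,0]
    - [1,0,0,25,0,0,0]
    - [1,0,0,25,0,0,0]
    - [1,0,0,25,0,0,0]
    - [1,0,0,25,0,0,0]
    - [1,0,0,15,0,0,0]
    - [1,0,0,0,0,0,0]
    - [1,0,0,0,0,0,0]
  squeeze: 8

```text
t: 3.33
eef_pos: [0.6093, 0.1451, 0.0862]
ee_rot: [3.14, 0.001, -0.395]
force: [0.0, -0.8, 0.1]
width: 0.0132
gripper_force: 0.0
```

```bash
python3 - <<'E'
from h import *
p=arm.grab_frame('wrist'); cv2.imwrite('pics/w2.png',cv2.resize(p['color'][:,:,::-1],(800,600)))
try: print(cup(p,'b',(.61,.143)))
except Exception as e: print(e)
E
```

```text
(array([0.612 , 0.1395, 0.0364]), np.float64(5.5))
```

View pics/w2.png

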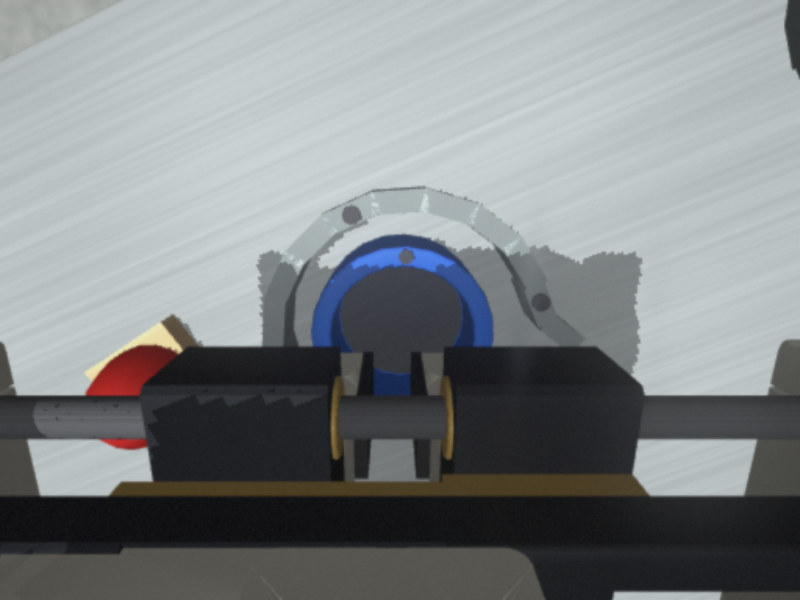

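The shut fingers are centred over the well; the cup is at (405,310) in the wrist view and the red pad at (140,390). I'll lower into the well and spread.

Call:
servo_tool:
  deltas:
    - [1,3.5,3,0,0,0,0]
    - [1,0,0,15,0,0,0]
    - [1,0,0,15,0,0,0]
    - [1,0,0,12,0,0,0]
    - [1,0,0,11,0,0,0]
    - [1,0,0,0,0,0,0]

```text
t: 3.88
eef_pos: [0.6109, 0.1401, 0.0319]
ee_rot: [3.14, 0.002, -0.396]
force: [0.5, -0.6, -1.2]
width: 0.0002
gripper_force: 0.0
```

Call:
servo_tool:
  deltas:
    - [0.6,0,0,0,0,0,0]
    - [0.5,0,0,0,0,0,0]
    - [0.4,0,0,0,0,0,0]
    - [0.4,0,0,0,0,0,0]
    - [0.4,0,0,0,0,0,0]

```text
t: 4.3
eef_pos: [0.6119, 0.1406, 0.0341]
ee_rot: [-3.141, -0.0, -0.396]
force: [0.3, -0.3, 0.5]
width: 0.0246
gripper_force: 0.5
```

Call:
servo_tool:
  deltas:
    - [0.2,0,0,0,0,0,0]
    - [0.2,0,0,0,0,0,0]
    - [0.2,0,0,0,0,0,0]

```text
t: 4.55
eef_pos: [0.612, 0.1405, 0.034]
ee_rot: [-3.141, -0.0, -0.396]
force: [-1.4, -2.3, 3.8]
width: 0.0263
gripper_force: 7.3
```

Call:
servo_tool:
  deltas:
    - [0.2,-6,2.5,0,0,0,0]
    - [0.2,-12,5,0,0,0,0]
    - [0.2,-12,5,0,0,0,0]
    - [0.2,-12,5,0,0,0,0]
    - [0.2,-12,5,0,0,0,0]
    - [0.2,-12,5,0,0,0,0]
    - [0.2,-12,5,0,0,0,0]
    - [0.2,-12,5,0,0,0,0]
    - [0.2,-12,5,0,0,0,0]
    - [0.2,-12,5,0,0,0,0]
    - [0.2,-6,2.5,0,0,0,0]
    - [0.2,0,0,0,0,0,0]

```text
t: 5.55
eef_pos: [0.4805, 0.1407, 0.0339]
ee_rot: [-3.141, 0.0, -0.395]
force: [-2.2, -0.2, 4.4]
width: 0.0263
gripper_force: 9.1
```

Call:
servo_tool:
  deltas:
    - [0.2,-5,-4.5,0,0,0,0]
    - [0.2,-9,-8.1,0,0,0,0]
    - [0.2,-9,-8.1,0,0,0,0]
    - [0.2,-9,-8.1,0,0,0,0]
    - [0.2,-9,-8.1,0,0,0,0]
    - [0.2,-9,-8.1,0,0,0,0]
    - [0.2,-9,-8.1,0,0,0,0]
    - [0.2,-9,-8.1,0,0,0,0]
    - [0.2,-9,-8.1,0,0,0,0]
    - [0.2,-9,-8.1,0,0,0,0]
    - [0.2,-4,-3.6,0,0,0,0]
    - [0.2,0,0,0,0,0,0]

```text
t: 6.55
eef_pos: [0.4304, 0.252, 0.0338]
ee_rot: [-3.14, -0.0, -0.395]
force: [-1.3, 2.1, 5.4]
width: 0.0264
gripper_force: 9.2
```

Call:
servo_tool:
  deltas:
    - [1,0,0,0,0,0,0]
    - [1,0,0,0,0,0,0]
    - [1,0,0,0,0,0,0]
    - [1,0,0,0,0,0,0]
    - [1,0,0,-15,0,0,0]
    - [1,0,0,-25,0,0,0]
    - [1,0,0,-38,0,0,0]
    - [1,0,0,-38,0,0,0]
    - [1,0,0,-38,0,0,0]
    - [1,0,0,-38,0,0,0]

```text
t: 7.38
eef_pos: [0.4296, 0.2495, 0.2272]
ee_rot: [3.141, 0.0, -0.396]
force: [1.4, 1.3, -0.4]
width: 0.0008
gripper_force: 0.0
```

Call:
servo_tool:
  deltas:
    - [1,21.4,21,0,0,0,0]
    - [1,21.4,21,0,0,0,0]
    - [1,21.4,21,0,0,0,0]
    - [1,21.4,21,0,0,0,0]
    - [1,21.4,21,0,0,0,0]
    - [1,21.4,21,0,0,0,0]
    - [1,21.4,21,0,0,0,0]
    - [1,21.4,21,0,0,0,0]
    - [1,21.4,21,0,0,0,0]
    - [1,21.4,21,0,0,0,0]
    - [1,21.4,21,0,0,0,0]
    - [1,21.4,21,0,0,0,0]
    - [1,0,0,0,0,0,0]
    - [1,0,0,0,0,0,0]

```text
t: 8.55
eef_pos: [0.5697, -0.083, 0.2245]
ee_rot: [3.141, 0.002, -0.399]
force: [-0.4, 1.3, -0.3]
width: 0.0002
gripper_force: 0.0
```

```bash
python3 - <<'E'
from h import *
p=arm.grab_frame('wrist'); np.save('w3.npy',p,allow_pickle=True); cv2.imwrite('pics/w3.png',cv2.resize(p['color'][:,:,::-1],(800,600)))
print(cup(p,'o',(.571,-.135)))
s=arm.grab_frame('side'); print(cup(s,'b',(.43,.25)))
E
```

```text
(array([ 0.5707, -0.1341,  0.0521]), np.float64(0.98))
(array([0.4324, 0.2531, 0.0368]), np.float64(0.19))
```

View pics/w3.png

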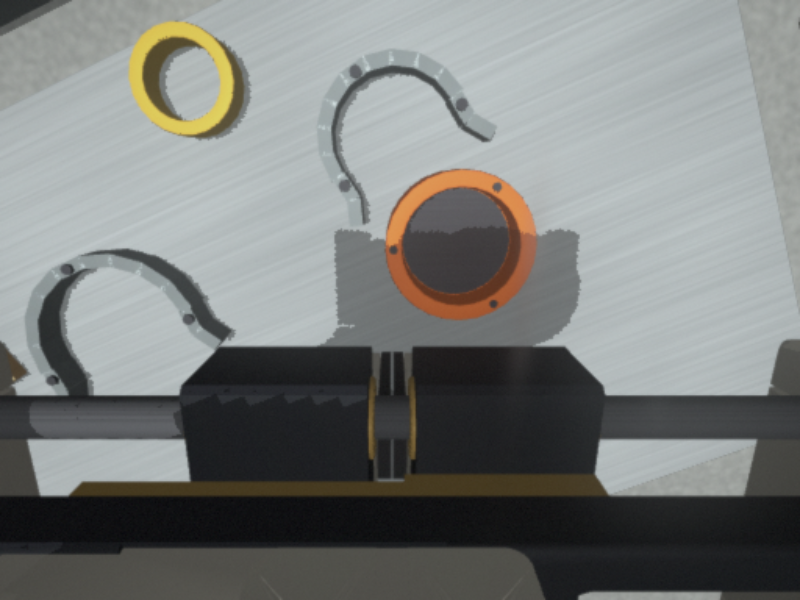

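The picture shows the large cup at (461,244), clear of the small bay. The bay's outer arc runs (319,130)–(398,49)–(464,92), with tips near (360,224) and (491,132). The tape is at (185,78).

```bash
python3 - <<'E'
from h import *
p=np.load('w3.npy',allow_pickle=True).item()
fitbay(p,[(319,130),(325,100),(340,70),(365,54),(398,49),(430,57),(455,76),(464,92)],[(360,224),(491,132)],.044)
E
```

```text
centre [ 0.6595 -0.1224] res mm [-0.5 -0.8  1.3  0.4 -0.7 -0.4  0.4 -0.3] free [ 0.6603 -0.1226  0.0534]
tips [[ 0.6122 -0.0741]
 [ 0.6347 -0.1839]] axis deg from mid 10.436837105142912 tip line 11.626591284500062 len 0.1121093305087118 0.036633524280932306
```

Call:
servo_tool:
  deltas:
    - [1,7,15.7,20,0,0,0]
    - [1,7,15.7,30,0,0,0]
    - [1,7,15.6,30,0,0,0]
    - [1,0,0,30,0,0,0]
    - [1,0,0,20,0,0,0]
    - [1,0,0,0,0,0,0]
    - [1,0,0,0,0,0,0]

```text
t: 9.23
eef_pos: [0.5705, -0.1321, 0.0952]
ee_rot: [3.14, 0.002, -0.394]
force: [0.6, 0.3, 0.6]
width: 0.0006
gripper_force: 0.0
```

Call:
servo_tool:
  deltas:
    - [1,1,2,20,0,0,0]
    - [1,0,0,20,0,0,0]
    - [1,0,0,12,0,0,0]
    - [1,0,0,10,0,0,0]
    - [1,0,0,0,0,0,0]
    - [0.4,0,0,0,0,0,0]
    - [0.2,0,0,0,0,0,0]
    - [0,0,0,0,0,0,0]
    - [-0.1,0,0,0,0,0,0]
    - [-0.3,0,0,0,0,0,0]
    - [-0.3,0,0,0,0,0,0]
    - [-0.3,0,0,0,0,0,0]
    - [-0.3,0,0,0,0,0,0]

```text
t: 10.32
eef_pos: [0.5711, -0.1352, 0.0336]
ee_rot: [3.141, 0.0, -0.396]
force: [-0.8, -0.5, -0.1]
width: 0.048
gripper_force: 0.7
```

Call:
servo_tool:
  deltas:
    - [-0.3,0,0,0,0,0,0]
    - [-0.3,0,0,0,0,0,0]
    - [-0.3,-6,2.5,0,0,0,0]
    - [-0.3,-12,5,0,0,0,0]
    - [-0.3,-12,5,0,0,0,0]
    - [-0.3,-12,5,0,0,0,0]
    - [-0.3,-12,5,0,0,0,0]
    - [-0.3,-12,5,0,0,0,0]
    - [-0.3,-9,3.75,0,0,0,0]
    - [-0.3,0,0,0,0,0,0]

```text
t: 11.15
eef_pos: [0.4876, -0.135, 0.0336]
ee_rot: [3.141, 0.001, -0.396]
force: [-1.2, 0.8, -2.6]
width: 0.05
gripper_force: 7.9
```

Call:
servo_tool:
  deltas:
    - [-0.3,-1.9,-4.6,0,0,0,0]
    - [-0.3,-5.8,-13.8,0,0,0,0]
    - [-0.3,-5.8,-13.8,0,0,0,0]
    - [-0.3,-5.8,-13.8,0,0,0,0]
    - [-0.3,-5.8,-13.8,0,0,0,0]
    - [-0.3,-5.8,-13.8,0,0,0,0]
    - [-0.3,-5.8,-13.8,0,0,0,0]
    - [-0.3,-5.8,-13.8,0,0,0,0]
    - [-0.3,-5.8,-13.8,0,0,0,0]
    - [-0.3,-5.8,-13.8,0,0,0,0]
    - [-0.3,-5.8,-13.8,0,0,0,0]
    - [-0.3,-5.8,-13.8,0,0,0,0]
    - [-0.3,-5.8,-13.8,0,0,0,0]
    - [-0.3,-5.8,-13.8,0,0,0,0]
    - [-0.3,-5.8,-13.8,0,0,0,0]
    - [-0.3,-5.8,-13.8,0,0,0,0]
    - [-0.3,-5.8,-13.8,0,0,0,0]
    - [-0.3,-5.8,-13.8,0,0,0,0]
    - [-0.3,0,0,0,0,0,0]
    - [-0.3,0,0,0,0,0,0]

```text
t: 12.82
eef_pos: [0.4903, 0.1259, 0.0336]
ee_rot: [-3.141, -0.001, -0.394]
force: [0.4, 1.7, 0.1]
width: 0.0505
gripper_force: 7.9
```

Call:
servo_tool:
  deltas:
    - [-0.3,-5.4,-13,0,0,0,0]
    - [-0.3,0,0,0,0,0,0]
    - [-0.3,6,-2.5,0,0,0,0]
    - [-0.3,12,-5,0,0,0,0]
    - [-0.3,12,-5,0,0,0,0]
    - [-0.3,12,-5,0,0,0,0]
    - [-0.3,9,-3.75,0,0,0,0]
    - [-0.3,9,-3.75,0,0,0,0]
    - [-0.3,6,-2.5,0,0,0,0]
    - [-0.3,6,-2.5,0,0,0,0]
    - [-0.3,6,-2.5,0,0,0,0]
    - [-0.3,0,0,0,0,0,0]

```text
t: 13.82
eef_pos: [0.5754, 0.1385, 0.0335]
ee_rot: [-3.141, -0.001, -0.396]
force: [1.4, 0.3, 1.5]
width: 0.0504
gripper_force: 8.0
```

Sliding freely. On to home: +29 mm in x, +1 mm in y.

Call:
servo_tool:
  deltas:
    - [-0.3,5.6,-3.5,0,0,0,0]
    - [-0.3,6,-2.5,0,0,0,0]
    - [-0.3,6,-2.5,0,0,0,0]
    - [-0.3,5,-2,0,0,0,0]
    - [-0.3,4,-1.7,0,0,0,0]
    - [-0.3,0,0,0,0,0,0]
    - [-0.3,0,0,0,0,0,0]

```text
t: 14.4
eef_pos: [0.6041, 0.1396, 0.0335]
ee_rot: [-3.141, -0.001, -0.396]
force: [0.8, -0.8, -0.9]
width: 0.0502
gripper_force: 8.0
```

Checking the depth: nudging towards the back wall to find contact.

Call:
servo_tool:
  deltas:
    - [-0.3,1,-0.4,0,0,0,0]
    - [-0.3,1,-0.4,0,0,0,0]
    - [-0.3,1,-0.4,0,0,0,0]
    - [-0.3,0,0,0,0,0,0]

```text
t: 14.73
eef_pos: [0.6063, 0.1393, 0.0335]
ee_rot: [3.141, 0.0, -0.396]
force: [-1.4, -0.5, 0.2]
width: 0.0503
gripper_force: 8.0
```

Call:
servo_tool:
  deltas:
    - [-0.3,1,-0.4,0,0,0,0]
    - [-0.3,1,-0.4,0,0,0,0]
    - [-0.3,0,0,0,0,0,0]

```text
t: 14.98
eef_pos: [0.6078, 0.1392, 0.0335]
ee_rot: [3.141, 0.001, -0.396]
force: [-4.3, 0.6, 2.9]
width: 0.0505
gripper_force: 8.4
```

Call:
servo_tool:
  deltas:
    - [-0.3,-4,1.7,0,0,0,0]
    - [-0.3,0,0,0,0,0,0]
    - [1,0,0,0,0,0,0]
    - [1,0,0,0,0,0,0]
    - [1,0,0,0,0,0,0]
    - [1,0,0,0,0,0,0]
    - [1,0,0,-15,0,0,0]
    - [1,0,0,-30,0,0,0]
    - [1,0,0,-35,0,0,0]
    - [1,0,0,0,0,0,0]

```text
t: 15.82
eef_pos: [0.6083, 0.1407, 0.1207]
ee_rot: [-3.135, -0.008, -0.394]
force: [1.4, 0.6, 0.7]
width: 0.0089
gripper_force: 0.0
```

Call:
servo_tool:
  deltas:
    - [1,-20.4,-3.6,0,0,0,0]
    - [1,-20.4,-3.6,0,0,0,0]
    - [1,-20.4,-3.6,0,0,0,0]
    - [1,-20.4,-3.6,0,0,0,0]
    - [1,-20.4,-3.6,0,0,0,0]
    - [1,-20.4,-3.6,0,0,0,0]
    - [1,-20.4,-3.6,0,0,0,0]
    - [1,-20.4,-3.6,0,0,0,0]
    - [1,-20.4,-3.6,0,0,0,0]
    - [1,-20.4,-3.6,0,0,0,0]
    - [1,0,0,0,0,0,0]
    - [1,0,0,0,0,0,0]

```text
t: 16.82
eef_pos: [0.4296, 0.2519, 0.114]
ee_rot: [-3.141, -0.0, -0.394]
force: [0.4, 1.2, 0.6]
width: 0.0006
gripper_force: 0.0
```

```bash
python3 - <<'E'
from h import *
p=arm.grab_frame('side'); print(cup(p,'o',(.604,.14)),cup(p,'b',(.43,.25)))
E
```

```text
(array([0.605 , 0.145 , 0.0501]), np.float64(0.96)) (array([0.4328, 0.253 , 0.0369]), np.float64(0.3))
```

Call:
servo_tool:
  deltas:
    - [1,1,0,25,0,0,0]
    - [1,0,0,25,0,0,0]
    - [1,0,0,18,0,0,0]
    - [1,0,0,12,0,0,0]
    - [1,0,0,0,0,0,0]
    - [0.6,0,0,0,0,0,0]
    - [0.5,0,0,0,0,0,0]
    - [0.4,0,0,0,0,0,0]
    - [0.2,0,0,0,0,0,0]
    - [0.2,0,0,0,0,0,0]
    - [0.2,0,0,0,0,0,0]
    - [0.2,0,0,0,0,0,0]

```text
t: 17.87
eef_pos: [0.4312, 0.2513, 0.0343]
ee_rot: [-3.14, -0.001, -0.395]
force: [-0.8, 0.5, 4.6]
width: 0.026
gripper_force: 7.3
```

Call:
servo_tool:
  deltas:
    - [0.2,7,9,0,0,0,0]
    - [0.2,13,16.5,0,0,0,0]
    - [0.2,13,16.5,0,0,0,0]
    - [0.2,13,16.5,0,0,0,0]
    - [0.2,13,16.5,0,0,0,0]
    - [0.2,13,16.5,0,0,0,0]
    - [0.2,13,16.5,0,0,0,0]
    - [0.2,13,16.5,0,0,0,0]
    - [0.2,13,16.5,0,0,0,0]
    - [0.2,13,16.5,0,0,0,0]
    - [0.2,13,16.5,0,0,0,0]
    - [0.2,13,16.5,0,0,0,0]
    - [0.2,13,16.5,0,0,0,0]
    - [0.2,13,16.5,0,0,0,0]
    - [0.2,13,16.5,0,0,0,0]
    - [0.2,13,16.5,0,0,0,0]
    - [0.2,13,16.5,0,0,0,0]
    - [0.2,13,16.5,0,0,0,0]
    - [0.2,13,16.5,0,0,0,0]
    - [0.2,7,9,0,0,0,0]

```text
t: 19.53
eef_pos: [0.5389, -0.1372, 0.0341]
ee_rot: [-3.141, -0.001, -0.396]
force: [-0.3, 3.8, 7.4]
width: 0.0263
gripper_force: 7.8
```

Call:
servo_tool:
  deltas:
    - [0.2,7,8,0,0,0,0]
    - [0.2,0,0,0,0,0,0]
    - [0.2,0,0,0,0,0,0]

```text
t: 19.78
eef_pos: [0.5421, -0.1467, 0.034]
ee_rot: [-3.142, -0.001, -0.397]
force: [0.2, -2.9, 5.4]
width: 0.0263
gripper_force: 7.6
```

Call:
servo_tool:
  deltas:
    - [0.2,8.2,-5.6,0,0,0,0]
    - [0.2,8.2,-5.6,0,0,0,0]
    - [0.2,8.2,-5.6,0,0,0,0]
    - [0.2,8.2,-5.6,0,0,0,0]
    - [0.2,8.2,-5.6,0,0,0,0]
    - [0.2,8.2,-5.6,0,0,0,0]
    - [0.2,8.2,-5.6,0,0,0,0]
    - [0.2,8.2,-5.6,0,0,0,0]
    - [0.2,0,0,0,0,0,0]

```text
t: 20.53
eef_pos: [0.6208, -0.1289, 0.0339]
ee_rot: [-3.142, -0.001, -0.395]
force: [1.8, 0.7, 5.1]
width: 0.0265
gripper_force: 8.1
```

Call:
servo_tool:
  deltas:
    - [0.2,5.5,-3.5,0,0,0,0]
    - [0.2,5.5,-3.5,0,0,0,0]
    - [0.2,5.5,-3.5,0,0,0,0]
    - [0.2,5.5,-3.5,0,0,0,0]
    - [0.2,5.5,-3.5,0,0,0,0]
    - [0.2,5.5,-3.5,0,0,0,0]
    - [0.2,0,0,0,0,0,0]

```text
t: 21.12
eef_pos: [0.6585, -0.1224, 0.0339]
ee_rot: [3.141, -0.0, -0.395]
force: [0.6, -0.2, 5.6]
width: 0.0269
gripper_force: 8.3
```

Call:
servo_tool:
  deltas:
    - [0.2,0.8,-0.6,0,0,0,0]
    - [0.2,0.8,-0.6,0,0,0,0]
    - [0.2,0.8,-0.6,0,0,0,0]
    - [0.2,0,0,0,0,0,0]

```text
t: 21.45
eef_pos: [0.66, -0.122, 0.0339]
ee_rot: [3.141, 0.001, -0.395]
force: [-2.5, -1.1, 7.5]
width: 0.0264
gripper_force: 8.7
```

Call:
servo_tool:
  deltas:
    - [0.2,0.8,-0.6,0,0,0,0]
    - [0.2,0.8,-0.6,0,0,0,0]
    - [0.2,0,0,0,0,0,0]

```text
t: 21.7
eef_pos: [0.662, -0.1214, 0.0339]
ee_rot: [3.141, 0.001, -0.395]
force: [-3.5, -1.6, 7.2]
width: 0.0265
gripper_force: 8.7
```

Contact is at the expected depth. I'll back off slightly, release, rise and move aside for a check.

Call:
servo_tool:
  deltas:
    - [0.2,-2.5,1.8,0,0,0,0]
    - [0.2,0,0,0,0,0,0]
    - [1,0,0,0,0,0,0]
    - [1,0,0,0,0,0,0]
    - [1,0,0,0,0,0,0]
    - [1,0,0,0,0,0,0]
    - [1,0,0,-15,0,0,0]
    - [1,0,0,-35,0,0,0]
    - [1,0,0,-35,0,0,0]
    - [1,0,0,-35,0,0,0]
    - [1,0,0,-35,0,0,0]
    - [1,0,0,-35,0,0,0]
    - [1,-35,-20,-20,0,0,0]
    - [1,-35,-20,0,0,0,0]
    - [1,-35,-20,0,0,0,0]
    - [1,-35,-10,0,0,0,0]
    - [1,0,0,0,0,0,0]
    - [1,0,0,0,0,0,0]

```text
t: 23.2
eef_pos: [0.5581, -0.005, 0.2425]
ee_rot: [-3.141, -0.0, -0.393]
force: [0.5, -0.2, 1.0]
width: 0.0006
gripper_force: 0.0
```

```bash
python3 - <<'E'
from h import *
p=arm.grab_frame('wrist'); s=arm.grab_frame('side')
for q in(p,s):
    for a in(('o',(.604,.14)),('b',(.66,-.122))):
        try: print(a,cup(q,*a))
        except Exception as e: print(a,e)
a=cv2.resize(p['color'],(512,384)); b=cv2.resize(s['color'][100:292,180:436],(512,384),interpolation=cv2.INTER_CUBIC)
im=cv2.resize(np.vstack([a,b])[:,:,::-1],None,fx=.78,fy=.78); cv2.imwrite('pics/end.png',im)
E
```

```text
('o', (0.604, 0.14)) (array([0.6044, 0.1453, 0.0502]), np.float64(2.44))
('b', (0.66, -0.122)) (array([ 0.6611, -0.1219,  0.0379]), np.float64(1.38))
('o', (0.604, 0.14)) (array([0.6049, 0.1458, 0.0504]), np.float64(1.0))
('b', (0.66, -0.122)) (array([ 0.6617, -0.1191,  0.0378]), np.float64(0.6))
```

View pics/end.png

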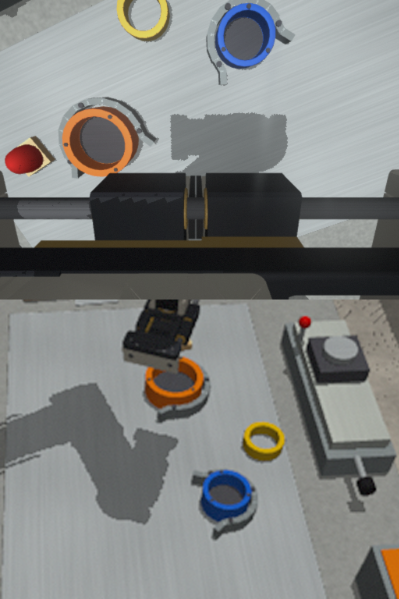

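Both cups sit home: orange at (100,140) and blue at (245,35) in the wrist view, with the tape and pad still in place. The orange y-offset in the fit comes from the fence hiding its lower edge.

```bash
python3 -c "
from station import arm
print(arm.job_done())"
```

```text
the job is handed in; nothing more can be done
None
```

I slid the large orange cup home into the large bay and the small blue cup home into the small bay, never raising the tool while it held a cup, and handed the job in at about 23 s; no verdict came back, and the tape and pad looked unmoved in the last pictures.

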